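# Wedge up the low end of a tube roller mixer

### The job

The tube roller mixer on the table stands low at one end, so its blood tubes creep down to that end. Take the black levelling wedge by its thick heel, push it flat along the table, thin end first and straight in, under the middle of the mixer's low end, until both feet at that end have just lifted clear of the table (about 3 mm), with the wedge alone doing the lifting. Finish still gripping the wedge in place under the mixer, so that a colleague can wind the feet down; do not shove the mixer along the table, roll the tubes off it or disturb anything else.

Things in the scene. Friction and masses are not known exactly. Their poses are not given: they have to be found in the camera images.
- mixer: loose tube roller mixer, 1.3 to 1.8 kg: white case 180 mm wide (x), 300 long (y), 88 high, on a steel bottom pan; five black rollers run along y; control panel with black knob on the -x side, towards the robot. Origin: on the table under its middle; z up. The low end is the -y end, to the robot's right. Pushed straight, its rubber feet hold it; it tips about the feet of the +y end
- mixer_low_edge (a point): middle of the lower edge of the pan at the low end: 150 mm from the mixer's middle along its -y, 5.9 mm above the table at the start; this edge rides up the wedge's ramp
- mixer_low_foot_near (a point): underside of the low end's foot on the mixer's -x side (nearer the robot), a round rubber foot 22 mm across, 70 mm from the middle line and 25 mm in from the end (118 mm free between the two feet); height 0 while it stands on the table. The low end's feet are 3.5 mm shorter than the other two
- mixer_low_foot_far (a point): the same on the mixer's +x side
- tube_a: capped blood tube, 112 mm long and up to 18 mm thick, lying loose between two rollers with its cap against the low end housing; origin: the centre of its round bottom end, z along it to the cap
- tube_b: a second such tube, between two other rollers
- wedge: loose black plastic levelling wedge, 0.12 kg, slick: 170 mm long (x), 36 wide (y). Origin: centre of its underside; x points to the thin end, z up. Thin end 2 mm thick; ramp rises evenly to 22 mm at 140 mm from the thin end (1 in 7); behind it the heel, 30 long, 36 wide, 32 high, to be gripped across y from above. Pushing it under takes less than 10 N
- wedge_nose (a point): middle of the thin end's lower edge, 85 mm from the wedge's origin along its x; the ramp meets the mixer's edge with the thin end about 27 mm in, and with it about 55 mm in the low feet are about 3 mm up
- wedge_heel (a point): middle of the heel, 20 mm above the wedge's underside and 70 mm behind its origin
- timer: white lab timer, 66x62x17 mm, a bystander to leave alone; origin: centre of its underside
- syringe_a: syringe, 132x26x15 mm, a bystander to leave alone; origin: centre of its underside
- felt_marker: white felt marker, 135 mm, a bystander to leave alone; origin: centre of its underside
Not all that is in view belongs to the job. What is shaped like the tube_b but pink is not meant.

How it is judged:
By the outcome, as a careful person would: the job done as asked, in the order asked, and still so for the second after the job is handed in, while the arm keeps its last pose, push and grip.
It also fails if it takes over 40 s, if anything falls off the work surface, if the arm or the gripper's body presses on something with over 40 N, if the wrist force passes 120 N, or if a joint passes its speed limit or range.

### The arm

A 6-joint arm with a two-finger parallel gripper is mounted at the origin on a cart in front of the work surface, level with it; the furniture and walls round the work are solid. World frame = base frame: x ahead of the robot, y to its left, z up, the work surface at z = 0. Lengths are in m, angles in degrees, forces in N, time in s.
With the tool pointing down it reaches from about 0.4 to 0.825 m from the base axis. Payload 7 kg.
Tool frame: the origin (TCP) lies midway between the tips of the shut fingers; the grasp point (between the pads) lies 19 mm behind it (hold_point_z is the distance from the TCP to the grasp point, in m); z points along the fingers, y is the line along which they close (so a half turn about z gives the same grasp; the last joint's range is limited). The gripper opens to 88 mm and grips with 3 to 60 N. Pads are 19 mm wide; open, the fingers measure 130 mm over their backs; the gripper's body (78 mm by 193 mm) begins 47 mm behind the grasp point.
Start: joints at [-54.253, 20.546, 0.682, 0, -70.136, -16.507], TCP at [0.222, -0.637, 0.227] pointing down, gripper open.
Joint ranges: [-176.03, 176.03], [-82.01, 121.73], [-58.28, 71.71], [-173.87, 95.51], [-174.79, -0.11], [-173.66, 173.66]. Speed limits (degrees/s): [136.94, 136.94, 172.46, 180, 180, 180].

### API

Orientations are given as [roll, pitch, yaw] about the fixed x, y, z axes, in that order (R = Rz(yaw) Ry(pitch) Rx(roll)).
In Python, from plant import get_state, capture, close_job, hold_point_z gives the robot as it stands.
- The arm moves only by the shell command python3 -m inch 'ROWS' [FORCE]. ROWS is text: rows parted by semicolons, each of 5 numbers parted by spaces: the shift along the tool's x, y, z normalised to -1 to 1, where 1 is 0.15 m, then the turn about the tool's z normalised to -1 to 1, where 1 is 360 degrees, then the opening, from 0 (shut) to 1 (fully open). In form: tx ty tz spin grip; .... A call has exactly 8 rows; each row shifts and turns the commanded pose from where the row before left it, along the tool's axes as they then stand; what a row does not reach is not made up. A row lasts 1/8 s, in which the tool goes at most 62.5 mm and 10.7 degrees, less where a joint would pass 70% of its speed; a pose out of reach is approached as far as the arm can. A call with a number of a shift or a turn outside -1 to 1 is refused whole. A call with a gripper value outside its range is refused whole. The fingers move at their own pace and stop on an object; FORCE is the grip in N (left out, the last holds). Time passes only in rows, so rows that do not move let the fingers close, or fill a call up. It gives the time, the measured TCP pose, the force, the opening and the grip force at its end, in the units of the state.
- get_state(): the state, without advancing time (a new reading comes with each control period).
- capture(name): name is "side" or "top"; returns a dict with "color" (420x560x3 uint8, blue, green, red), "mtx" (3x3 intrinsics, pixels), "R" (3x3) and "t" (3): a world point X has camera coordinates R X + t. Camera axes: x right, y down, z forward; pixel columns grow to the right and rows downward; lengths in m; the calibration is good to about 2 mm. A picture is of the moment at which its call begins. There is no depth.
- close_job(): hands the job in; it is judged then, once.
The state is a dict: "time_s": time; "joints": joint angles; "qd": joint speeds; "joint_torque": joint torques, N m; "tcp_pos": TCP position; "eef_rot": TCP orientation; "contact_force": force on the tool from outside, world axes, zero at the start; "moment": the same for the moment, N m; "gripper_width": finger opening in m; "gripper_force": force on a finger pad.
Only numpy, scipy, OpenCV 4.12 (cv2) and the standard library are available. Lean on these libraries where they do the work, as an engineer would, in place of code of your own. Each camera call takes 0.05 s, during which the arm holds its last target. There are 200 camera calls.

## Working session

There is one attempt and no reset: what is moved stays moved. The work goes in short steps, Python scripts to look and compute and a shell command to move; the robot and the scene stay as the last step left them, time stands still between calls to the robot, and variables do not carry over. Pictures are saved under pics/ and viewed, at most 10 in all, crops included, and the job is handed in when it is done.

```bash
mkdir -p pics; python3 - <<'E'
from plant import *
import cv2,numpy as np
for n in("side","top"):
    c=capture(n);cv2.imwrite(f"pics/{n}0.png",c["color"]);np.savez(f"{n}0.npz",**c)
    print(n,c["mtx"].round(1).tolist(),c["R"].round(3).tolist(),c["t"].round(3).tolist())
print(get_state(),hold_point_z if not callable(hold_point_z) else hold_point_z())
E
```

```text
side [[533.7, 0.0, 274.7], [0.0, 533.7, 214.4], [0.0, 0.0, 1.0]] [[-0.879, -0.476, -0.02], [-0.226, 0.454, -0.862], [0.419, -0.753, -0.507]] [0.474, 0.173, 1.762]
top [[392.8, 0.0, 275.9], [0.0, 392.8, 208.7], [0.0, 0.0, 1.0]] [[0.009, -1.0, -0.022], [-0.997, -0.007, -0.073], [0.073, 0.023, -0.997]] [0.04, 0.547, 1.234]
{'time_s': 0.1, 'joints': array([-5.42561263e+01,  2.05858652e+01,  6.40878772e-01, -1.77286647e-02,
       -7.01361317e+01, -1.65068200e+01]), 'qd': array([ 0.01750273, -0.09750089,  0.1679192 ,  0.08524617, -0.09182927,
       -0.02683586]), 'joint_torque': array([-2.25878888e-03, -5.84162378e+01,  2.93750328e+01,  7.01553136e+00,
        1.01566533e-02, -4.22808864e-05]), 'tcp_pos': array([ 0.22223476, -0.63691791,  0.22574705]), 'eef_rot': array([ 1.79917489e+02, -7.06984319e-03, -1.60768977e+02]), 'contact_force': array([-0.21538793, -0.25154528,  0.50502606]), 'moment': array([-0.05796198, -0.06146493, -0.01254811]), 'gripper_force': 0.0, 'gripper_width': 0.08769368260401766} 0.0188
```

View pics/side0.png

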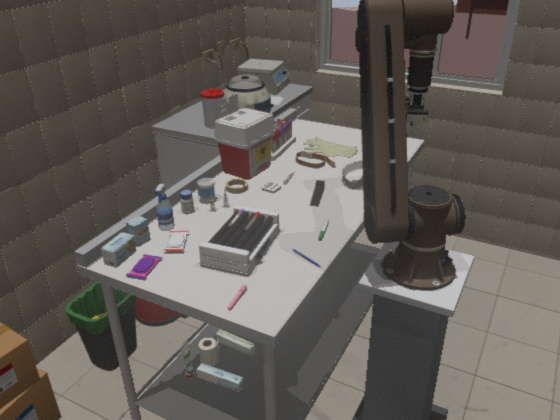

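View pics/top0.png

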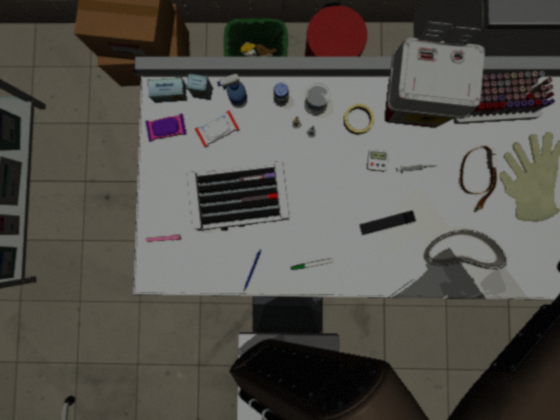

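The top view shows the mixer at about cols 188–288, rows 163–230, and the wedge at cols 360–415, rows 210–235, with its heel at the right end. The timer is at (377,160), the syringe at (417,168) and the marker at (312,265). I'll enlarge the mixer and wedge area.

```bash
cat > h.py <<'E'
import numpy as np,cv2
def ray(c,u,v):
    d=c["R"].T@np.linalg.inv(c["mtx"])@np.array([u,v,1.]); return -c["R"].T@c["t"],d
def onz(c,u,v,z):
    o,d=ray(c,u,v); return o+d*(z-o[2])/d[2]
def proj(c,X):
    p=c["mtx"]@(c["R"]@np.array(X,float)+c["t"]); return p[:2]/p[2]
E
python3 - <<'E'
from h import *
t=np.load("top0.npz");im=t["color"]
cv2.imwrite("pics/topc.png",cv2.resize(im[150:290,180:440],None,fx=3,fy=3,interpolation=cv2.INTER_CUBIC))
s=np.load("side0.npz")["color"]
cv2.imwrite("pics/sidec.png",cv2.resize(s[165:275,190:340],None,fx=5,fy=5,interpolation=cv2.INTER_CUBIC))
g=im.max(2)[200:245,350:425]
m=(g<70).astype(np.uint8)
for cc in cv2.findContours(m,0,1)[0]:
    if cv2.contourArea(cc)>100:
        r=cv2.minAreaRect(cc);b=cv2.boxPoints(r)+[350,200];print(r)
        for p in b: print(p,onz(t,*p,0).round(4),onz(t,*p,.032).round(4))
E
```

```text
((37.176475524902344, 22.205881118774414), (11.156637191772461, 55.05558776855469), 75.96376037597656)
[359.11765194 223.47058678] [ 0.5019 -0.224   0.    ] [ 0.5008 -0.218   0.032 ]
[412.52941895 210.11764812] [ 0.5463 -0.3954  0.    ] [ 0.544  -0.3851  0.032 ]
[415.23529816 220.94117546] [ 0.5115 -0.4035  0.    ] [ 0.5101 -0.3929  0.032 ]
[361.8235321  234.29411316] [ 0.4672 -0.2324  0.    ] [ 0.4669 -0.2262  0.032 ]
```

View pics/topc.png

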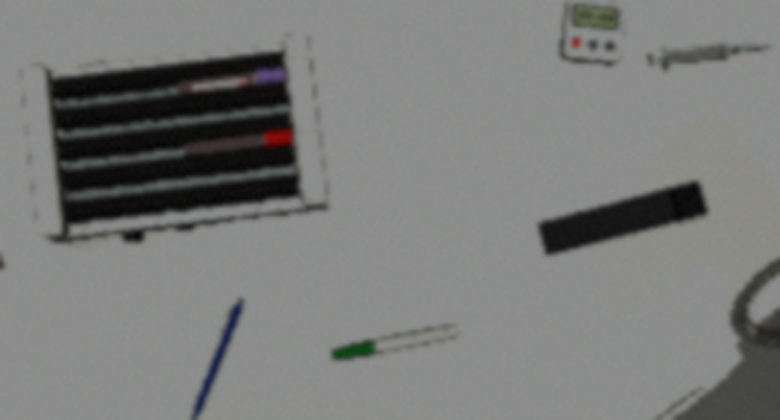

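View pics/sidec.png

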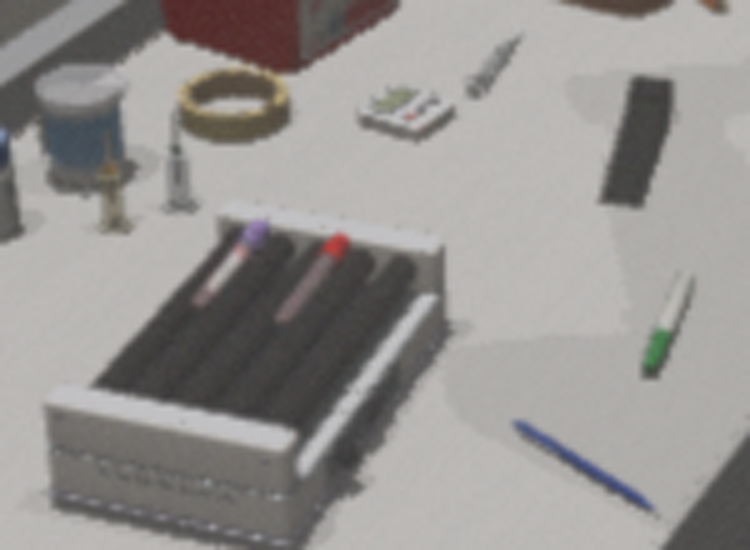

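The crop shows the roller block from about (50,75) to (295,200) and the cap's outer edge from about (308,38) to (327,207). The tube caps are at (270,75) and (278,137). Contrast at the low end is poor, so I'll enlarge it with the contrast stretched.

```bash
python3 - <<'E'
from h import *
t=np.load("top0.npz");im=t["color"][155:240,255:315].astype(float)
a=cv2.resize(np.clip((im-70)*1.8,0,255).astype(np.uint8),None,fx=6.6,fy=6.6,interpolation=cv2.INTER_CUBIC)
s=np.load("side0.npz")["color"][200:275,200:290].astype(float)
b=cv2.resize(np.clip((s-40)*1.3,0,255).astype(np.uint8),None,fx=4.3,fy=4.3,interpolation=cv2.INTER_CUBIC)
h=max(a.shape[0],b.shape[0]);P=lambda i:cv2.copyMakeBorder(i,0,h-i.shape[0],0,0,0)
o=np.hstack([P(a),P(b)]);print(a.shape,b.shape,o.shape);cv2.imwrite("pics/enh.png",o)
E
```

```text
(561, 396, 3) (322, 387, 3) (561, 783, 3)
```

View pics/enh.png

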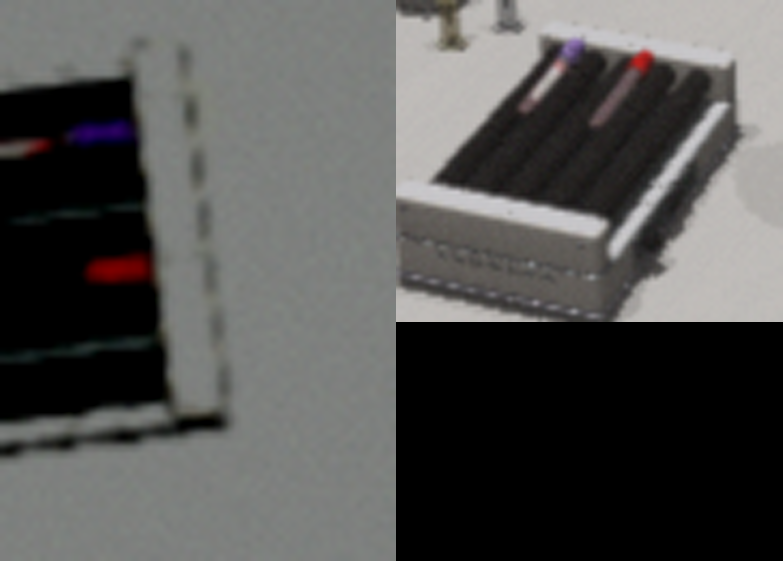

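The stretched view shows the low end's outer edge running from (183,42) to (226,418) in the left panel. In the right panel the low corners are at (541,25) far top, (735,62) near top and (735,135) near bottom. I'll triangulate these and fit the wedge.

```bash
python3 - <<'E'
from h import *
t=np.load("top0.npz");s=np.load("side0.npz")
T=lambda u,v:(255+u/6.6-.42,155+v/6.6-.42)
S=lambda u,v:(200+(u-396)/4.3-.38,200+v/4.3-.38)
for n,p in dict(far=(183,42),near=(226,418),rollfar=(133,80),rollnear=(166,402)).items():
    for z in(0,.085): print(n,z,onz(t,*T(*p),z).round(4))
for n,p,z in(("far",(541,25),.086),("near",(735,62),.086),("nearbot",(735,135),.003)): print("side",n,onz(s,*S(*p),z).round(4))
# roller block edges
im=t["color"].max(2);m=(im[160:235,185:295]<45).astype(np.uint8)
m=cv2.morphologyEx(m,cv2.MORPH_CLOSE,np.ones((5,5)))
cc=max(cv2.findContours(m,0,1)[0],key=cv2.contourArea);
b=cv2.boxPoints(cv2.minAreaRect(cc))+[185,160]
B=[onz(t,*p,.075) for p in b]
for p in B: print("roll",p.round(4))
for i in range(4):
    d=B[(i+1)%4]-B[i];print(np.degrees(np.arctan2(d[1],d[0])).round(2),np.hypot(*d[:2]).round(4))
# low end outer edge per row: dark-dash subpixel minimum
g=t["color"].astype(float).mean(2);P=[]
for v in range(166,216):
    uc=282.3+(v-161)/57*6.5;u0=int(uc)-3;seg=g[v,u0:u0+8];w=np.clip(np.median(seg)-5-seg,0,None)
    if w.sum()>5:P.append(onz(t,(w*np.arange(u0,u0+8)).sum()/w.sum(),v,.0))
P=np.array(P);f=np.polyfit(P[:,0],P[:,1],1);print("edge z0",len(P),f,"yaw",np.degrees(np.arctan(-f[0])*-1),np.polyval(f,[.47,.56,.64]), (P[:,1]-np.polyval(f,P[:,0])).std())
# wedge in side view
ss=s["color"].max(2);mm=(ss[175:212,300:332]<75).astype(np.uint8)
cc=max(cv2.findContours(mm,0,1)[0],key=cv2.contourArea)
ap=cv2.approxPolyDP(cc,2,True)[:,0]+[300,175]
for p in ap: print("wedge side",p,onz(s,*p,0).round(4),onz(s,*p,.032).round(4))
E
```

```text
far 0 [0.7046 0.0249 0.    ]
far 0.085 [0.6879 0.0242 0.085 ]
near 0 [0.5181 0.0024 0.    ]
near 0.085 [0.5139 0.0033 0.085 ]
rollfar 0 [0.6854 0.0495 0.    ]
rollfar 0.085 [0.67   0.0472 0.085 ]
rollnear 0 [0.5258 0.0319 0.    ]
rollnear 0.085 [0.5211 0.0308 0.085 ]
side far [0.6838 0.0502 0.086 ]
side near [0.5054 0.0312 0.086 ]
side nearbot [0.5151 0.016  0.003 ]
roll [0.6394 0.292  0.075 ]
roll [0.6704 0.0519 0.075 ]
roll [0.5246 0.0328 0.075 ]
roll [0.4935 0.2706 0.075 ]
-82.64 0.2421
-172.53 0.147
97.45 0.2399
8.33 0.1474
edge z0 36 [ 0.12874149 -0.06521415] yaw 7.335991706096938 [-0.00470565  0.00688108  0.0171804 ] 0.0006524053078729703
wedge side [322 182] [ 0.536  -0.4227  0.    ] [ 0.5111 -0.3649  0.032 ]
wedge side [317 182] [ 0.5554 -0.4132  0.    ] [ 0.5298 -0.3557  0.032 ]
wedge side [312 204] [ 0.4927 -0.2277  0.    ] [ 0.4691 -0.1759  0.032 ]
wedge side [318 202] [ 0.478  -0.2534  0.    ] [ 0.4549 -0.2008  0.032 ]
```

Estimated positions:

| Item | Position | Direction |
|---|---|---|
| Mixer low edge | (0.600, 0.014) | mixer +y at 97.4° |
| Wedge heel | (0.524, -0.376) | wedge x at 104.8° |

First move goes over the heel at height, then turns.

```bash
python3 -m inch '-.309 .1225 0 0 1;-.309 .1225 0 0 1;-.309 .1225 0 0 1;-.309 .1225 0 0 1;-.309 .1225 0 0 1;-.309 .1225 0 0 1;-.309 .1225 0 0 1;-.309 .1225 0 0 1'
python3 -m inch '0 0 0 -.0296 1;0 0 0 -.0296 1;0 0 0 -.0296 1;0 0 0 -.0296 1;0 0 0 -.0296 1;0 0 0 -.0296 1;0 0 0 -.0296 1;0 0 0 -.0296 1'
```

```text
time_s: 1.1
tcp_pos: [0.525, -0.3749, 0.2262]
eef_rot: [180.0, -0.0, -160.8]
contact_force: [1.0, -0.7, -0.9]
gripper_width: 0.0875
gripper_force: 0.0
time_s: 2.1
tcp_pos: [0.5238, -0.3762, 0.2261]
eef_rot: [180.0, 0.0, -75.2]
contact_force: [0.4, -0.8, 0.6]
gripper_width: 0.088
gripper_force: 0.0
```

```bash
python3 -m inch '0 0 .27 0 1;0 0 .27 0 1;0 0 .27 0 1;0 0 .25 0 1;0 0 .2 0 1;0 0 .14 0 1;0 0 .07 0 1;0 0 0 0 1'
python3 -m inch '0 0 0 0 0;0 0 0 0 0;0 0 0 0 0;0 0 0 0 0;0 0 0 0 0;0 0 0 0 0;0 0 0 0 0;0 0 0 0 0' 35
python3 - <<'E'
from plant import *
from h import *
print(get_state()["tcp_pos"],get_state()["contact_force"])
c=capture("top");np.savez("top1.npz",**c);s=capture("side")
a=cv2.resize(c["color"][150:290,280:440],None,fx=3,fy=3,interpolation=cv2.INTER_CUBIC)
b=cv2.resize(s["color"][140:280,200:340],None,fx=3,fy=3,interpolation=cv2.INTER_CUBIC)
cv2.imwrite("pics/g.png",cv2.resize(np.hstack([a,b]),(800,373)))
E
```

```text
time_s: 3.1
tcp_pos: [0.5236, -0.3762, 0.0054]
eef_rot: [179.9, 0.0, -75.5]
contact_force: [0.0, -0.4, 0.2]
gripper_width: 0.0876
gripper_force: 0.0
time_s: 4.1
tcp_pos: [0.5241, -0.3763, 0.0061]
eef_rot: [-180.0, -0.0, -75.5]
contact_force: [-0.4, 0.7, 0.8]
gripper_width: 0.0356
gripper_force: 35.0
[ 0.52410578 -0.37633956  0.00611587] [-0.44432551  0.74162806  0.84704648]
```

View pics/g.png

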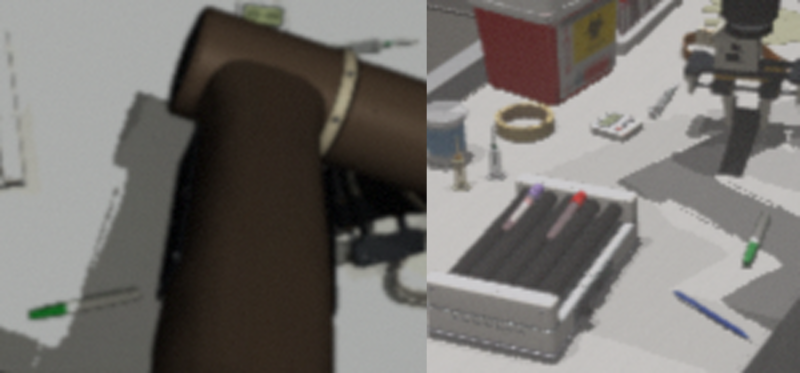

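The wedge heel is gripped (opening 35.6 mm, 35 N). The timer, syringe, marker and tubes are where they were. Next I turn to the mixer's axis and slide to about 30 mm short of the edge.

```bash
python3 -m inch '0 0 0 .01 0;0 0 0 .0097 0;-.0916 -.0598 0 0 0;-.0916 -.0598 0 0 0;-.0916 -.0598 0 0 0;-.0916 -.0598 0 0 0;-.0916 -.0598 0 0 0;-.0916 -.0598 0 0 0'
python3 -m inch '-.0916 -.0598 0 0 0;-.0916 -.0598 0 0 0;-.0916 -.0598 0 0 0;-.0916 -.0598 0 0 0;-.0916 -.0598 0 0 0;-.0916 -.0598 0 0 0;-.0916 -.0598 0 0 0;-.0916 -.0598 0 0 0'
python3 -m inch '0 0 0 0 0;0 0 0 0 0;0 0 0 0 0;0 0 0 0 0;0 0 0 0 0;0 0 0 0 0;0 0 0 0 0;0 0 0 0 0'
python3 - <<'E'
from plant import *
from h import *
st=get_state();print(st["tcp_pos"],st["eef_rot"],st["contact_force"])
c=capture("top");np.savez("top2.npz",**c);s=capture("side");np.savez("side2.npz",**s)
a=cv2.resize(c["color"][150:240,180:380],None,fx=3.9,fy=3.9,interpolation=cv2.INTER_CUBIC)
b=cv2.resize(s["color"][190:275,195:345],None,fx=5.2,fy=5.2,interpolation=cv2.INTER_CUBIC)
cv2.imwrite("pics/al.png",np.vstack([a[:, :780],cv2.resize(b,(780,442))])[:,:][:800]) if 0 else cv2.imwrite("pics/al.png",np.hstack([cv2.resize(a,(400,180)),cv2.resize(b,(400,227))[:180]]) if 0 else np.vstack([cv2.resize(a,(560,252)),cv2.resize(b,(560,317))]))
E
```

```text
time_s: 5.2
tcp_pos: [0.5673, -0.2865, 0.0061]
eef_rot: [-180.0, -0.0, -82.6]
contact_force: [-0.5, -0.7, 1.2]
gripper_width: 0.0356
gripper_force: 35.0
time_s: 6.2
tcp_pos: [0.6243, -0.1684, 0.0061]
eef_rot: [-180.0, -0.0, -82.6]
contact_force: [0.2, -0.7, 2.8]
gripper_width: 0.0365
gripper_force: 35.0
time_s: 7.2
tcp_pos: [0.6237, -0.1696, 0.0061]
eef_rot: [180.0, -0.0, -82.6]
contact_force: [-0.2, -2.5, 2.2]
gripper_width: 0.036
gripper_force: 35.0
[ 0.62370368 -0.16962852  0.00607683] [ 1.79986001e+02 -1.02869395e-02 -8.26084851e+01] [-0.19871825 -2.49017784  2.19217421]
```

View pics/al.png

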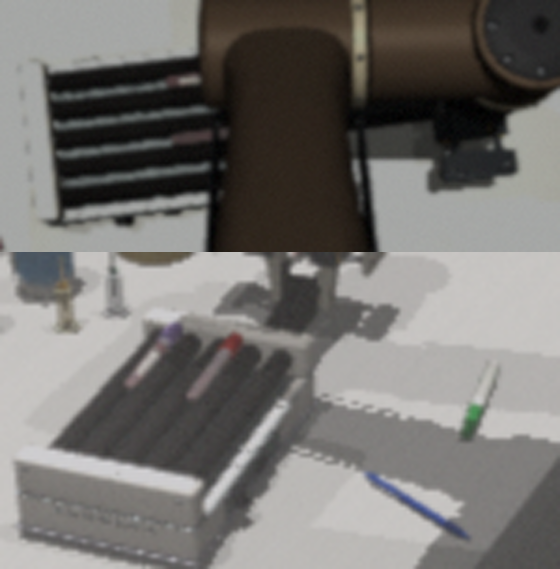

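The lower panel shows the wedge behind the low end at about (295,300) and both tubes in place. The arm hides the low end in the top view. I'll draw my estimated mixer and wedge points over the side view to check the lateral aim.

```bash
python3 - <<'E'
from h import *
s=np.load("side2.npz");y=np.array([-.1288,.9917,0]);x=np.array([.9917,.1288,0]);E=np.array([.600,.014,0])
k=5;u0,v0=195,190
im=cv2.resize(s["color"][190:295,195:310],None,fx=k,fy=k,interpolation=cv2.INTER_CUBIC)
def P(a,b,z): 
    p=proj(s,E+a*x+b*y+[0,0,z]);return tuple(int(q) for q in ((p-[u0,v0]+.5)*k))
def L(p,q,c): cv2.line(im,p,q,c,1)
for z,w in((.085,.09),):
    for p,q in(((-w,0),(w,0)),((w,0),(w,.3)),((w,.3),(-w,.3)),((-w,.3),(-w,0))): L(P(*p,z+.0035*p[1]/.25),P(*q,z+.0035*q[1]/.25),(0,0,255))
L(P(-.09,.3,.087),P(-.09,.3,.006),(0,0,255));L(P(.09,.3,.087),P(.09,.3,.006),(0,0,255))
h=np.array([.6237,-.1696,0])-E
hx,hy=h@x,h@y;print(hx,hy)
for sx in(-.018,.018): L(P(hx+sx,hy-.015,.032),P(hx+sx,hy+.015,.032),(0,255,0));L(P(hx+sx,hy+.015,.022),P(hx+sx,hy+.155,.002),(0,255,0))
cv2.imwrite("pics/ov.png",im)
E
```

```text
-0.0001443899999999462 -0.18512868000000002
```

View pics/ov.png

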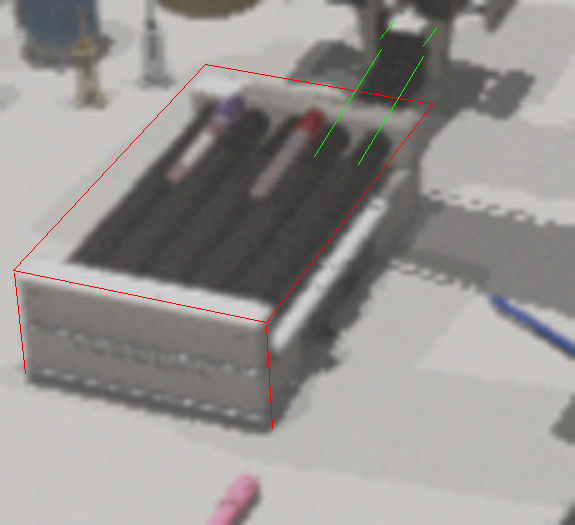

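The overlay puts the mixer's sides within about 3 mm laterally. The low end's y is uncertain by several mm, so I'll use the contact force to find where the ramp meets the edge, about 27 mm in. I'll advance 50 mm quickly, then take small steps.

```bash
python3 -m inch '-.05 0 0 0 0;-.06 0 0 0 0;-.06 0 0 0 0;-.06 0 0 0 0;-.05 0 0 0 0;-.033 0 0 0 0;-.02 0 0 0 0;0 0 0 0 0'
for i in 1; do python3 -m inch '-.005 0 0 0 0;-.005 0 0 0 0;-.005 0 0 0 0;-.005 0 0 0 0;0 0 0 0 0;0 0 0 0 0;0 0 0 0 0;0 0 0 0 0'; done
python3 -c "
from plant import *;s=get_state();print(s['joint_torque'].round(2),s['moment'].round(2),s['contact_force'].round(2))"
```

```text
time_s: 8.3
tcp_pos: [0.6174, -0.1194, 0.0061]
eef_rot: [-180.0, 0.0, -82.6]
contact_force: [-0.9, 2.6, 3.7]
gripper_width: 0.0356
gripper_force: 35.0
time_s: 9.3
tcp_pos: [0.617, -0.1169, 0.0061]
eef_rot: [-180.0, -0.0, -82.6]
contact_force: [0.5, -1.6, 5.1]
gripper_width: 0.0359
gripper_force: 35.0
[ 1.070e+00 -5.798e+01  1.987e+01  4.140e+00  5.000e-02  2.000e-02] [-0.6   0.01  0.  ] [ 0.55 -1.61  5.05]
```

```bash
cat > look.py <<'E'
from plant import *
from h import *
import sys
n=sys.argv[1];s=get_state();print("F",s["contact_force"].round(2),"M",s["moment"].round(2),s["tcp_pos"].round(4))
I=np.mean([capture("side")["color"].astype(np.float32) for _ in range(2)],0);np.save(f"s_{n}.npy",I)
R=np.load("s_0.npy")
def sh(a,b,c,d):
    f=lambda X:np.ascontiguousarray(X[a:b,c:d].mean(2).astype(np.float32))
    w=cv2.createHanningWindow((d-c,b-a),cv2.CV_32F);r=cv2.phaseCorrelate(f(R),f(I),w);return np.round([*r[0],r[1]],2)
print("low",sh(202,240,225,275),"mid",sh(210,250,215,265),"high",sh(240,275,195,260))
E
python3 look.py 0
python3 -m inch '-.005 0 0 0 0;-.005 0 0 0 0;-.005 0 0 0 0;-.005 0 0 0 0;0 0 0 0 0;0 0 0 0 0;0 0 0 0 0;0 0 0 0 0' >/dev/null; python3 look.py 1
python3 -m inch '-.005 0 0 0 0;-.005 0 0 0 0;-.005 0 0 0 0;-.005 0 0 0 0;0 0 0 0 0;0 0 0 0 0;0 0 0 0 0;0 0 0 0 0' >/dev/null; python3 look.py 2
```

```text
F [ 0.55 -1.61  5.05] M [-0.6   0.01  0.  ] [ 0.617  -0.1169  0.0061]
low [0. 0. 1.] mid [-0.  0.  1.] high [0. 0. 1.]
F [-0.47 -0.92  4.61] M [-0.22  0.07  0.04] [ 0.6166 -0.1138  0.0061]
low [ 0.02 -0.04  1.06] mid [-0.04  0.02  1.  ] high [0.01 0.05 1.02]
F [ 1.33 -6.41  3.19] M [-2.23 -0.26  0.  ] [ 0.6162 -0.1117  0.0061]
low [ 0.14 -0.06  1.03] mid [-0.15  0.02  1.  ] high [ 0.06 -0.05  1.03]
```

The ramp contacts at heel y of about -0.113, which puts the target near -0.085 and matches the image estimate. I'll keep pushing in small steps and measure the lift.

```bash

python3 -m inch '-.008 0 0 0 0;-.008 0 0 0 0;-.008 0 0 0 0;-.008 0 0 0 0;-.008 0 0 0 0;-.008 0 0 0 0;0 0 0 0 0;0 0 0 0 0' >/dev/null; python3 look.py 3
python3 -m inch '-.008 0 0 0 0;-.008 0 0 0 0;-.008 0 0 0 0;-.008 0 0 0 0;-.008 0 0 0 0;-.008 0 0 0 0;0 0 0 0 0;0 0 0 0 0' >/dev/null; python3 look.py 4
```

```text
F [ 0.82 -6.42  3.86] M [-2.27 -0.3   0.01] [ 0.6152 -0.1046  0.0061]
low [-0.12 -0.05  1.03] mid [-0.31 -0.08  1.  ] high [ 0.12 -0.15  1.08]
F [ 0.36 -7.04  3.07] M [-2.32 -0.24  0.  ] [ 0.6143 -0.0974  0.0061]
low [-0.1  -0.03  0.97] mid [-0.48 -0.15  0.95] high [ 0.22 -0.03  1.07]
```

```bash

python3 -m inch '-.0135 0 0 0 0;-.0135 0 0 0 0;-.0135 0 0 0 0;-.0135 0 0 0 0;-.0135 0 0 0 0;-.0135 0 0 0 0;0 0 0 0 0;0 0 0 0 0'; python3 look.py 5
python3 - <<'E'
from h import *
s=dict(np.load("side0.npz"));y=np.array([-.1288,.9917,0]);x=np.array([.9917,.1288,0]);E=np.array([.600,.014,0])
# predicted pixel shift for lift 4 mm at low edge about high feet (b=.275,z=0)
def d(a,b,z,al): 
    p=E+a*x+b*y+[0,0,z]; B=b-.275; b2=.275+B*np.cos(al)+z*np.sin(al); z2=z*np.cos(al)-B*np.sin(al)
    return (proj(s,E+a*x+b2*y+[0,0,z2])-proj(s,p)).round(2)
al=.0030/.25
for n,b,z in(("lowcap",.0,.085),("mid",.1,.075),("high",.29,.085)):print(n,d(0,b,z,al))
print("shove 3mm",(proj(s,E+.003*y)-proj(s,E)).round(2))
A,B=np.load("s_0.npy"),np.load("s_5.npy")
k=6;f=lambda X:cv2.resize(np.clip(X[198:248,205:270],0,255).astype(np.uint8),None,fx=k,fy=k,interpolation=cv2.INTER_CUBIC)
cv2.imwrite("pics/cmp.png",np.hstack([f(A),f(B)]))
# tube cap centroids (red, purple) and panel knob
for X in(A,B):
    b,g,r=[X[...,i] for i in range(3)];o=[]
    for w in(np.clip(r-g-60,0,None),np.clip(b-g-25,0,None)):
        w=w*0+w;M=np.zeros_like(w);M[200:232,225:262]=1;w=w*M;v,u=np.mgrid[:420,:560];o+=[round((w*u).sum()/w.sum(),2),round((w*v).sum()/w.sum(),2)]
    print(o)
E
```

```text
time_s: 14.8
tcp_pos: [0.6127, -0.0853, 0.0061]
eef_rot: [180.0, -0.0, -82.6]
contact_force: [0.2, -6.7, 2.9]
gripper_width: 0.0353
gripper_force: 35.0
F [ 0.16 -6.69  2.86] M [-2.03 -0.19 -0.01] [ 0.6127 -0.0853  0.0061]
low [ 0.25 -0.64  1.07] mid [-0.31 -0.33  1.02] high [0.14 0.07 1.18]
lowcap [-0.14 -0.65]
mid [-0.13 -0.38]
high [-0.13  0.21]
shove 3mm [-0.31  0.4 ]
[np.float64(nan), np.float64(nan), np.float64(240.65), np.float64(210.57)]
[np.float64(256.46), np.float64(212.54), np.float64(240.17), np.float64(209.99)]<stdin>:17: RuntimeWarning: invalid value encountered in scalar divide
```

View pics/cmp.png

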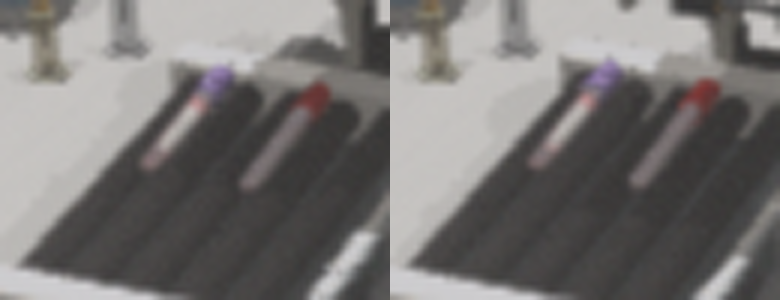

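The comparison shows both tubes still seated, with the caps moved up about 0.6 px. The measured shift at the low end is -0.64 px, against -0.65 px predicted for a 3 mm lift. The high end shows no clear sign of a shove. I'm handing in.

```bash
python3 -c "
from plant import *;print(close_job())"
```

```text
the job is handed in; nothing more can be done
None
```

I pushed the wedge straight in under the middle of the mixer's low end and handed the job in still gripping it at about 15 s. The feet are up about 3 mm, judged from the side camera's image shift; the tubes are still seated, and I saw no sign that the mixer slid along the table.

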